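# Check the brake lever of a trolley push bar

### The job

The push bar of a sample trolley is mounted on a service stand; check that its long brake lever stops short of the bar. Using only the outside of the fingers or the fingertips, press the long lever in towards the bar until it comes up against its stop, hold it there for about a second, let it spring right back with the fingers off it, then press it in to its stop again and finish while holding it in. Press firmly but not hard, only from the lever's outer side: do not pinch or reach behind the lever, do not push on the bar or its stand, and leave the short lever and the loose things lying round about as they are.

Things in the scene. Friction and masses are not known exactly. Their poses are not given: they have to be found in the camera images.
- stand: Fixed stand with the bar: grey base plate 130 x 440 x 12 mm, grey posts at its own y = +-200 mm (146 mm tall), level steel bar 26 mm thick between them along y, axis 125 mm above the bench. Origin on the bench under mid-bar; -x is the levers' side, facing the robot within 0.35 rad. Two black clamps (40 mm thick) on the bar carry a lever each, running to -y; either may be the one at +y.
- long_pad (a point): Press point of the long lever: on its flat outer face (away from the bar), 30 mm before the end of the blade, at mid-height, 125 mm above the bench; moves with the lever. Axes: x square into the face, the way to press (level, towards the bar); y along the lever back to its pivot; z up. The vertical pivot axis is 5 mm along x and 105 mm along y from here.
- long_lever (a joint): Swing of the long lever about its vertical pivot, rad: 0 at rest (splayed 0.42 rad outwards from the bar), 0.30 at its stop, where the end of the blade is still well short of the bar. The blade is plain aluminium, 10 mm thick, 16 mm high, 135 mm from pivot to end, then a 21 mm ball; a thin black strip lines its inner face, not to be touched. A spring returns it: at the press point it takes about 3 N to start and 7 N at the stop.
- short_pad (a point): The same point on the short lever (80 mm from pivot to end, else like the long one): outer face, 30 mm before the end of the blade, 125 mm above the bench. Leave it alone.
- short_lever (a joint): Swing of the short lever, rad: 0 at rest, 0.30 at its stop; sprung. Must stay at rest.
- bottle: Bystander: small white bottle with a pointed cap, 30 mm diameter, 96 mm tall, standing loose on the robot's side of the stand. Origin at the centre of its underside.
- screwdriver: Bystander: screwdriver with yellow handle, 163 mm long, 23 mm high, lying loose on the robot's side of the stand. Origin at the centre of its underside.
- hexkey: Bystander: black hex key, 28 x 83 x 5 mm, lying loose behind the stand. Origin at the centre of its underside.

How it is judged:
By the outcome, as a careful person would: the job done as asked, in the order asked, and still so for the second after the job is handed in, while the arm keeps its last pose, push and grip.
It also fails if it takes over 38 s, if anything falls off the work surface, if the arm or the gripper's body presses on something with over 40 N, if the wrist force passes 120 N, or if a joint passes its speed limit or range.

### The arm

A 6-joint arm with a two-finger parallel gripper is mounted at the origin on a cart in front of the work surface, level with it; the furniture and walls round the work are solid. World frame = base frame: x ahead of the robot, y to its left, z up, the work surface at z = 0. Lengths are in mm, angles in rad, forces in N, time in s.
With the tool pointing down it reaches from about 250 to 725 mm from the base axis. Payload 9.7 kg.
Tool frame: the origin (TCP) lies midway between the tips of the shut fingers; the grasp point (between the pads) lies 19 mm behind it; z points along the fingers, y is the line along which they close (so a half turn about z gives the same grasp; the last joint's range is limited). The gripper opens to 85 mm and grips with 20 to 120 N. Pads are 22 mm wide; open, the fingers measure 114 mm over their backs; the gripper's body (76 mm by 85 mm) begins 54 mm behind the grasp point. The pads swing forward as they close: fully open they stand 13 mm farther back than shut.
Start: joints at [-1.315, 0.087, 0.176, 1.66, 0, 1.571], TCP at [139.158, -532.101, 231.284] pointing down, gripper open.
Joint ranges: [-3.13, 3.13], [-0.85, 1.81], [-1.15, 1.24], [-2.2, 2.28], [-1.44, 1.52], [-3.14, 3.14]. Speed limits (rad/s): [2.22, 2.22, 2.57, 3.14, 3.14, 3.14].

### API

Orientations are given as a rotation vector (axis times angle).
In Python, from cell import r gives the robot as it stands.
- The arm moves only by the tool step_arm, never from a script. Its argument "series" is a list of rows, each a list of 3 entries, a list of its own where there are three numbers: the shift along the tool's x, y, z in cm, then the turn, a rotation vector about the tool's x, y, z in rad, then the opening in per cent of the stroke, from 0 (shut) to 100 (fully open). A call has 1 to 5 rows; each row is the pose to reach, as a shift and turn from the pose commanded when the call began, along the tool's axes at that moment; what a row does not reach only later rows make up. A row lasts 1/8 s, in which the tool goes at most 62.5 mm and 10.7 degrees, less where a joint would pass 70% of its speed; a pose out of reach is approached as far as the arm can. A call with a gripper value outside its range is refused whole. The fingers move at their own pace and stop on an object; "newtons" is the grip in N (left out, the last holds). Time passes only in rows, so rows that repeat a pose let the fingers close. It gives the time, the measured TCP pose, the force, the opening and the grip force at its end, in the units of the state.
- r.sense(): the state, without advancing time (a new reading comes with each control period).
- r.camera(name): name is "scene" or "side" or "wrist"; returns a dict with "img" (420x560x3 uint8, red, green, blue), "z_map" (420x560 float32, mm along the optical axis (not along the pixel's ray), 0 where there is no reading), "fx", "fy", "cx", "cy" (pixels), "world_from_camera" (4x4, takes a point from camera to world coordinates). Camera axes: x right, y down, z forward; pixel columns grow to the right and rows downward; lengths in mm; the calibration is good to about 2 mm. A picture is of the moment at which its call begins.
- r.job_done(): hands the job in; it is judged then, once.
The state is a dict: "time": time; "joint_positions": joint angles; "qvel": joint speeds; "joint_efforts": joint torques, N m; "eef_pos": TCP position; "orientation": TCP orientation; "force": force on the tool from outside, world axes, zero at the start; "wrist_torque": the same for the moment, N m; "gripper_width": finger opening in mm; "finger_force": force on a finger pad.
Only numpy, scipy, OpenCV 4.12 (cv2) and the standard library are available. Lean on these libraries where they do the work, as an engineer would, in place of code of your own. Each camera call takes 0.05 s, during which the arm holds its last target. There are 200 camera calls.

## Working session

There is one attempt and no reset: what is moved stays moved. The work goes in short steps, Python scripts to look and compute and a tool call to move; the robot and the scene stay as the last step left them, time stands still between calls to the robot, and variables do not carry over. Pictures are saved under pics/ and viewed, at most 10 in all, crops included, and the job is handed in when it is done.

Besides the shell and the picture viewer there is one more tool, called after ">>>" as name(argument=value, ...), one argument or row to a line, values as JSON. step_arm: Moves the arm, as the interface text tells. Its arguments: {"type":"object","properties":{"series":{"type":"array"},"newtons":{"type":"number"}},"required":["series"]}

```bash
mkdir -p pics; cat > h.py <<'E'
import numpy as np,cv2
from cell import r
def pts(c):
    z=c["z_map"];v,u=np.indices(z.shape)
    P=np.stack([(u-c["cx"])/c["fx"]*z,(v-c["cy"])/c["fy"]*z,z,np.ones_like(z)],-1)
    return (P@np.array(c["world_from_camera"]).T)[...,:3]
E
python3 - <<'E'
from h import *
ims=[]
for n in("scene","side"):
    c=r.camera(n);np.savez("pics/"+n,**c)
    cv2.imwrite(f"pics/{n}.png",c["img"][...,::-1]);print(n,np.round(c["world_from_camera"],2).tolist(),c["fx"])
s=r.sense();print(s)
E
```

```text
scene [[0.95, -0.26, 0.19, 434.73], [-0.32, -0.73, 0.6, -467.55], [-0.02, -0.63, -0.78, 768.44], [0.0, 0.0, 0.0, 1.0]] 383.39530588044323
side [[0.99, -0.05, 0.13, 433.02], [-0.13, -0.48, 0.87, -813.3], [0.02, -0.87, -0.48, 578.21], [0.0, 0.0, 0.0, 1.0]] 495.0649159642426
{'time': 0.1, 'joint_positions': array([-1.31500155e+00,  8.73965541e-02,  1.75248877e-01,  1.65981347e+00,
        5.61504881e-06,  1.57084832e+00]), 'qvel': array([-1.53385357e-04, -1.05960096e-03,  1.64176579e-03,  9.33701403e-05,
        1.15605076e-03, -5.73126846e-04]), 'joint_efforts': array([-1.62947352e-03, -5.21559942e+01,  4.65655231e+01,  1.59451406e-02,
       -7.70038514e-05,  1.82959559e-05]), 'eef_pos': array([ 139.10895983, -531.91082652,  230.67687583]), 'orientation': array([-3.11479681e+00, -4.00478547e-01,  2.24591370e-04]), 'force': array([ 0.43891484,  0.10042839, -0.70947462]), 'wrist_torque': array([ 1.45514741e-02,  1.01693146e-02, -3.88367407e-05]), 'finger_force': 0.0, 'gripper_width': 85.45505835189154}
```

View pics/scene.png

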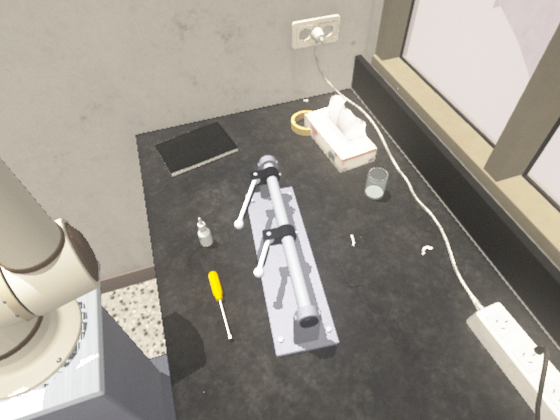

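View pics/side.png

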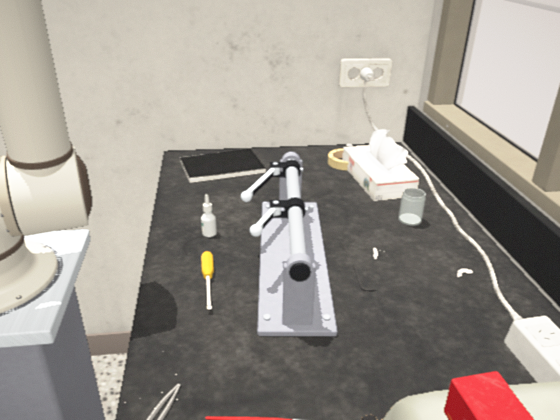

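The scene view shows the long lever at the far clamp: pivot near (258,178), ball at (239,224). The short lever has its ball at (259,272), and the bottle is at (204,233). In the side view the long lever's ball is at (247,196).

```bash
python3 - <<'E'
from h import *
def ray(c,u,v,h):
    T=c["world_from_camera"];d=T[:3,:3]@[(u-c["cx"])/c["fx"],(v-c["cy"])/c["fy"],1];o=T[:3,3]
    return o+d*(h-o[2])/d[2]
S={n:dict(np.load(f"pics/{n}.npz")) for n in("scene","side")}
B={"scene":[(239,224),(259,272)],"side":[(247,196),(256,231)]}
for n,c in S.items():
    P=pts(c);z=P[...,2]
    for (u,v) in B[n]:
        print(n,"ball z125",ray(c,u,v,125).round(1),"depth",P[v-1:v+2,u-1:u+2].reshape(-1,3).mean(0).round(1))
    m=(c["z_map"]>0)&(z>133)&(z<142)&(P[...,0]>300)&(P[...,0]<800)&(abs(P[...,1])<350)
    q=P[m];print(len(q))
    # bar top line: RANSAC via cv2.fitLine
    l=cv2.fitLine(q[:,:2].astype(np.float32),cv2.DIST_WELSCH,0,.01,.01).ravel();print("bar",l, "x from y:",[ (y,round(float(l[2]+(y-l[3])*l[0]/l[1]),1)) for y in(-200,0,200)])
    # lever pts: z 118..137, off bar
    d=l[:2]*(1 if l[1]>0 else -1);nrm=np.array([d[1],-d[0]])
    s=(P[...,:2]-l[2:])@nrm;t=P[...,:2]@d
    m=(c["z_map"]>0)&(z>112)&(z<139)&(s<-22)&(s>-110)&(c["img"].min(-1)>90)
    lab=cv2.connectedComponentsWithStats(m.astype(np.uint8))
    for i in range(1,lab[0]):
        if lab[2][i,4]>25:
            k=lab[1]==i;q=P[k];f=cv2.fitLine(q[:,:2].astype(np.float32),cv2.DIST_HUBER,0,.01,.01).ravel()
            print(lab[2][i],"s",s[k].min().round(),s[k].max().round(),"y",q[:,1].min().round(),q[:,1].max().round(),"z",q[:,2].min().round(),q[:,2].max().round(),"line",f.round(3),"ang to bar",np.arccos(abs(f[:2]@d)).round(3))
    # things low: bottle
    m=(c["z_map"]>0)&(z>20)&(z<105)&(P[...,0]>250)&(P[...,0]<480)&(abs(P[...,1])<350)&(s<-50)
    lab=cv2.connectedComponentsWithStats(m.astype(np.uint8))
    for i in range(1,lab[0]):
        if lab[2][i,4]>40: print("low",lab[2][i],np.median(P[lab[1]==i],0).round(),P[lab[1]==i].max(0).round())
E
```

```text
scene ball z125 [491.2  40.  125. ] depth [490.6  34.5 132. ]
scene ball z125 [498.4 -86.9 125. ] depth [497.6 -91.1 132.2]
1933
bar [ 9.4494015e-02  9.9552542e-01  5.6980261e+02 -3.7643082e+01] x from y: [(-200, 554.4), (0, 573.4), (200, 592.4)]
[202  74  29  13 236] s -109.0 -22.0 y 595.0 606.0 z 112.0 139.0 line [1.00000e+00 3.00000e-03 5.64219e+02 6.00565e+02] ang to bar 1.473
[234 178  25  52 323] s -97.0 -22.0 y 30.0 163.0 z 113.0 137.0 line [  0.525   0.851 520.167  87.541] ang to bar 0.459
[253 229  22  49 358] s -79.0 -22.0 y -97.0 -1.0 z 112.0 139.0 line [  0.527   0.85  517.105 -55.839] ang to bar 0.46
low [197 218  14  25 228] [412. 105.  46.] [426. 123.  95.]
low [209 272  10  23  98] [407. -17.  21.] [415.  10.  24.]
side ball z125 [490.9  41.7 125. ] depth [490.2  31.5 130.4]
side ball z125 [496.6 -88.8 125. ] depth [496.  -96.  129.5]
1651
bar [ 9.8520495e-02  9.9513501e-01  5.6825262e+02 -4.7196468e+01] x from y: [(-200, 553.1), (0, 572.9), (200, 592.7)]
[244 102  30  10 264] s -108.0 -22.0 y 591.0 610.0 z 112.0 139.0 line [1.00000e+00 1.00000e-03 5.67609e+02 6.00260e+02] ang to bar 1.471
[241 167  37  35 284] s -97.0 -24.0 y 28.0 157.0 z 115.0 137.0 line [  0.524   0.852 521.081  86.704] ang to bar 0.453
[250 206  31  31 317] s -78.0 -23.0 y -99.0 -18.0 z 113.0 138.0 line [  0.544   0.839 517.028 -59.691] ang to bar 0.477
low [202 194  14  36 324] [412. 105.  46.] [426. 118.  97.]
low [203 252   9  19 123] [408. -20.  22.] [415.  10.  25.]
```

>>> step_arm(
  series=[
    [[3.8,-4.2,0],[0,0,-0.08],0],
    [[7.6,-8.4,0],[0,0,-0.16],0],
    [[11.4,-12.6,0],[0,0,-0.24],0],
    [[15.2,-16.8,0],[0,0,-0.32],0],
    [[19,-21,0],[0,0,-0.4],0],
  ],
  newtons=40,
)

```text
time: 0.72
eef_pos: [270.2, -279.2, 231.0]
orientation: [-2.973, -1.015, -0.0]
force: [0.1, -0.7, -0.1]
gripper_width: -0.0
finger_force: 0.0
```

```bash
cat > go.py <<'E'
from h import *
import sys
from scipy.spatial.transform import Rotation as R
def go(x,y,z,psi):
    s=r.sense();Q=R.from_rotvec(s["orientation"]);p=s["eef_pos"]
    # desired tool: z down, tool x at world yaw psi
    c,n=np.cos(psi),np.sin(psi);D=R.from_matrix(np.array([[c,n,0],[n,-c,0],[0,0,-1]]))
    print("t",round(s["time"],2),"p",p.round(1),"w",round(s["gripper_width"],1),"F",s["force"].round(1),"j",s["joint_positions"].round(2),
     "shift cm",(Q.inv().apply(np.array([x,y,z])-p)/10).round(2),"turn",(Q.inv()*D).as_rotvec().round(3))
go(*map(float,sys.argv[1:]))
E
python3 go.py 467 99 231 1.055
```

```text
t 0.72 p [ 270.2 -279.2  231. ] w -0.0 F [ 0.1 -0.7 -0.1] j [-0.8  -0.3  -0.17  1.69  0.    1.68] shift cm [ 3.870e+01 -1.789e+01  1.000e-02] turn [-0.    -0.    -0.397]
```

>>> step_arm(
  series=[
    [[4.5,-2,0],[0,0,-0.06],0],
    [[9,-4,0],[0,0,-0.12],0],
    [[13.5,-6,0],[0,0,-0.16],0],
    [[18,-8,0],[0,0,-0.2],0],
    [[22,-10,0],[0,0,-0.25],0],
  ],
)

```text
time: 1.35
eef_pos: [383.7, -65.8, 231.1]
orientation: [-2.823, -1.377, 0.0]
force: [0.1, -1.2, 1.6]
gripper_width: 0.1
finger_force: 0.0
```

```bash
python3 go.py 467 99 231 1.055
```

```text
t 1.35 p [383.7 -65.8 231.1] w 0.1 F [ 0.1 -1.2  1.6] j [-0.17 -0.29 -0.17  1.69 -0.    2.06] shift cm [ 1.811e+01 -3.570e+00  1.000e-02] turn [-0.     0.    -0.147]
```

>>> step_arm(
  series=[
    [[4.5,-0.9,0],[0,0,-0.04],0],
    [[9,-1.8,0],[0,0,-0.08],0],
    [[13.5,-2.7,0],[0,0,-0.12],0],
    [[18.1,-3.6,0],[0,0,-0.15],0],
    [[18.1,-3.6,0],[0,0,-0.15],0],
  ],
)

```text
time: 1.98
eef_pos: [467.1, 99.4, 230.1]
orientation: [-2.71, -1.587, 0.003]
force: [-1.4, -0.3, 0.2]
gripper_width: -0.2
finger_force: 0.0
```

```bash
python3 go.py 467 99 110 1.055
python3 - <<'E'
from h import *
c=r.camera("side");cv2.imwrite("pics/s2.png",cv2.resize(c["img"][60:330,100:460,::-1],None,fx=2,fy=2))
E
```

```text
t 1.98 p [467.1  99.4 230.1] w -0.2 F [-1.4 -0.3  0.2] j [ 0.21 -0.08  0.    1.66  0.    2.29] shift cm [-0.02  0.03 12.01] turn [-0.002  0.001  0.004]
```

View pics/s2.png

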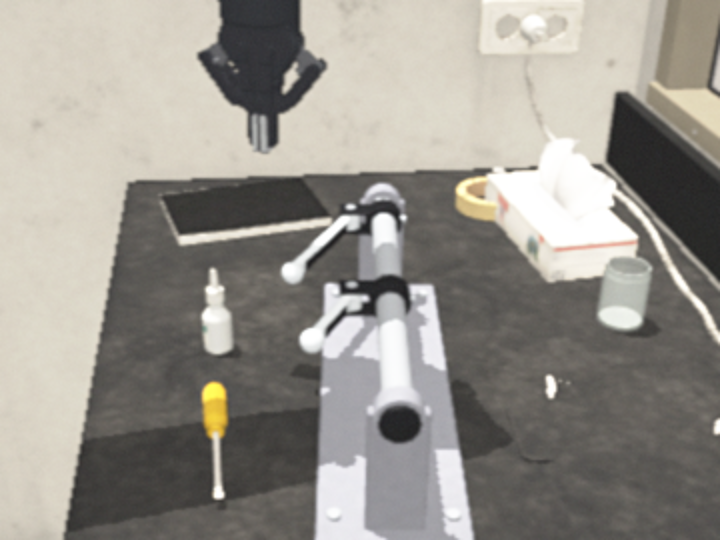

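The side crop shows the shut fingers at (262,150), high above and outside the long lever. Their knuckles only widen about 40 mm above the tips, and the bottle at (216,330) is clear.

>>> step_arm(
  series=[
    [[0,0,3],[0,0,0],0],
    [[0,0,6],[0,0,0],0],
    [[0,0,9],[0,0,0],0],
    [[0,0,12],[0,0,0],0],
    [[0,0,12],[0,0,0],0],
  ],
)

```text
time: 2.65
eef_pos: [465.0, 96.0, 109.6]
orientation: [-2.714, -1.58, 0.006]
force: [-0.8, -0.8, 0.1]
gripper_width: 0.0
finger_force: 0.0
```

```bash
python3 go.py 493 84 110 1.055
python3 - <<'E'
from h import *
c=r.camera("scene");cv2.imwrite("pics/s3.png",cv2.resize(c["img"][120:320,150:380,::-1],None,fx=3,fy=3))
E
```

```text
t 2.65 p [465.   96.  109.6] w 0.0 F [-0.8 -0.8  0.1] j [ 0.2  -0.1  -0.25  1.43 -0.    2.29] shift cm [ 0.34  3.03 -0.05] turn [-0.003  0.003 -0.001]
```

View pics/s3.png

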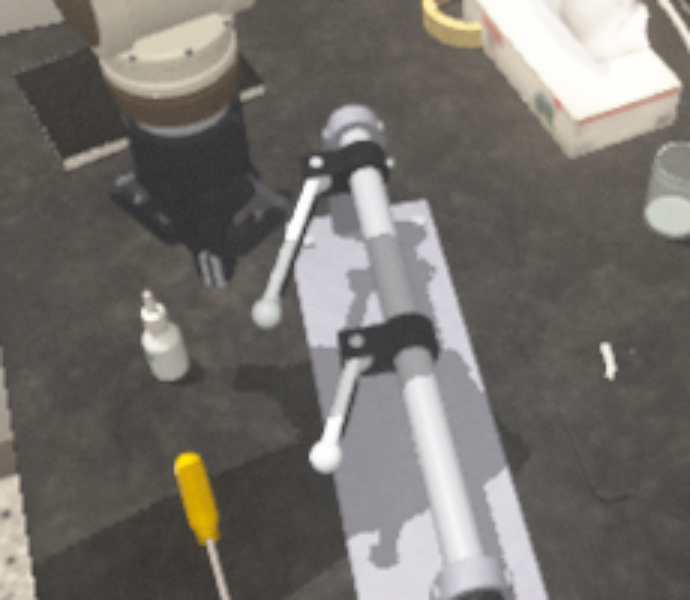

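The scene crop shows the fingertips at (215,275), clear of the long lever (blade from (317,180) to its ball at (265,312)) and of the bottle. Next I approach and feel for contact.

>>> step_arm(
  series=[
    [[0.2,0.8,0],[0,0,0],0],
    [[0.3,1.6,0],[0,0,0],0],
    [[0.3,2.3,0],[0,0,0],0],
    [[0.3,2.3,0],[0,0,0],0],
  ],
)

```text
time: 3.2
eef_pos: [488.6, 88.2, 111.3]
orientation: [-2.714, -1.582, 0.0]
force: [0.1, -0.2, 0.4]
gripper_width: 0.0
finger_force: 0.0
```

>>> step_arm(
  series=[
    [[0,0.3,0],[0,0,0],0],
    [[0,0.6,0],[0,0,0],0],
    [[0,0.9,0],[0,0,0],0],
    [[0,0.9,0],[0,0,0],0],
  ],
)

```text
time: 3.7
eef_pos: [495.7, 84.1, 111.2]
orientation: [-2.713, -1.582, 0.001]
force: [-2.7, 0.7, 2.5]
gripper_width: 0.1
finger_force: 1.6
```

```bash
python3 go.py 506.2 75 110 1.205;python3 go.py 520.6 67.4 110 1.355
```

```text
t 3.7 p [495.7  84.1 111.2] w 0.1 F [-2.7  0.7  2.5] j [ 0.17 -0.04 -0.18  1.43  0.    2.25] shift cm [-0.27  1.36  0.12] turn [-0.001  0.    -0.149]
t 3.7 p [495.7  84.1 111.2] w 0.1 F [-2.7  0.7  2.5] j [ 0.17 -0.04 -0.18  1.43  0.    2.25] shift cm [-0.22  2.99  0.12] turn [-0.001  0.    -0.299]
```

>>> step_arm(
  series=[
    [[-0.1,0.5,0],[0,0,-0.05],0],
    [[-0.2,1.0,0],[0,0,-0.11],0],
    [[-0.3,1.6,0],[0,0,-0.17],0],
    [[-0.3,2.1,0],[0,0,-0.22],0],
    [[-0.25,2.5,0],[0,0,-0.26],0],
  ],
)

```text
time: 4.32
eef_pos: [515.8, 70.0, 111.2]
orientation: [-2.483, -1.922, 0.001]
force: [-6.7, 2.9, 2.1]
gripper_width: -0.0
finger_force: 3.3
```

>>> step_arm(
  series=[
    [[0,0.1,0],[0,0,-0.01],0],
    [[0,0.2,0],[0,0,-0.02],0],
    [[0,0.3,0],[0,0,-0.03],0],
  ],
)

```text
time: 4.7
eef_pos: [518.3, 68.8, 111.2]
orientation: [-2.455, -1.958, 0.003]
force: [-7.6, -0.1, 4.0]
gripper_width: -0.2
finger_force: 3.5
```

```bash
python3 go.py 520.6 67.4 110 1.355
```

```text
t 4.7 p [518.3  68.8 111.2] w -0.2 F [-7.6 -0.1  4. ] j [ 0.13  0.01 -0.13  1.43  0.    1.93] shift cm [-0.09  0.25  0.12] turn [-0.002  0.001 -0.009]
```

>>> step_arm(
  series=[
    [[0,0.1,0],[0,0,0],0],
    [[0,0.2,0],[0,0,0],0],
    [[0,0.2,0],[0,0,0],0],
  ],
)

```text
time: 5.08
eef_pos: [519.2, 68.5, 111.2]
orientation: [-2.454, -1.957, 0.005]
force: [-13.3, 1.3, 5.8]
gripper_width: -0.3
finger_force: 6.7
```

>>> step_arm(
  series=[
    [[0,0.1,0],[0,0,0],0],
    [[0,0.1,0],[0,0,0],0],
  ],
)

```text
time: 5.32
eef_pos: [519.4, 68.4, 111.1]
orientation: [-2.453, -1.956, 0.006]
force: [-16.5, 2.7, 7.4]
gripper_width: -0.0
finger_force: 8.9
```

>>> step_arm(
  series=[
    [[0,0.1,0],[0,0,0],0],
    [[0,0.1,0],[0,0,0],0],
  ],
)

```text
time: 5.58
eef_pos: [519.6, 68.4, 111.1]
orientation: [-2.452, -1.956, 0.008]
force: [-22.5, 3.2, 10.5]
gripper_width: -0.1
finger_force: 11.2
```

The force now climbs with almost no motion, so the lever is on its stop. I ease off slightly and hold.

>>> step_arm(
  series=[
    [[0,-0.1,0],[0,0,0],0],
    [[0,-0.1,0],[0,0,0],0],
    [[0,-0.1,0],[0,0,0],0],
    [[0,-0.1,0],[0,0,0],0],
    [[0,-0.1,0],[0,0,0],0],
  ],
)

```text
time: 6.2
eef_pos: [519.4, 68.5, 111.1]
orientation: [-2.453, -1.956, 0.006]
force: [-18.4, 2.0, 8.3]
gripper_width: 0.1
finger_force: 8.9
```

>>> step_arm(
  series=[
    [[0,0,0],[0,0,0],0],
    [[0,0,0],[0,0,0],0],
    [[0,0,0],[0,0,0],0],
    [[0,0,0],[0,0,0],0],
    [[0,0,0],[0,0,0],0],
  ],
)

```text
time: 6.82
eef_pos: [519.4, 68.5, 111.1]
orientation: [-2.453, -1.956, 0.006]
force: [-17.2, 1.9, 8.8]
gripper_width: -0.2
finger_force: 8.9
```

```bash
python3 go.py 495.7 84.1 111 1.055;python3 go.py 470 98 111 1.055
python3 - <<'E'
from h import *
c=r.camera("scene");cv2.imwrite("pics/s4.png",cv2.resize(c["img"][120:320,150:380,::-1],None,fx=3,fy=3))
E
```

```text
t 6.83 p [519.4  68.5 111.1] w -0.2 F [-17.2   1.9   8.8] j [ 0.13  0.02 -0.13  1.43  0.    1.93] shift cm [ 1.   -2.66  0.03] turn [-0.005  0.002  0.291]
t 6.83 p [519.4  68.5 111.1] w -0.2 F [-17.2   1.9   8.8] j [ 0.13  0.02 -0.13  1.43  0.    1.93] shift cm [ 1.78 -5.47  0.04] turn [-0.005  0.002  0.291]
```

View pics/s4.png

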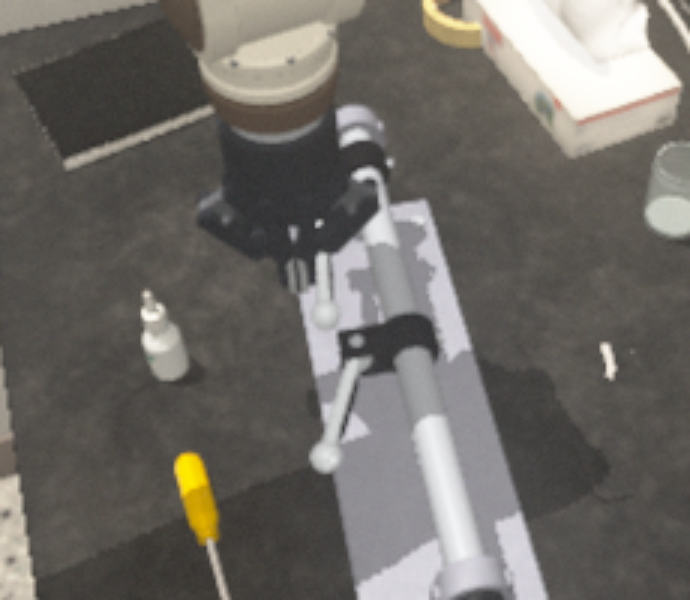

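The crop shows the long lever nearly parallel to the bar with its ball at (326,314), a clear gap to the bar, and the fingers on its outer side at (297,280). The short lever's ball is unchanged at (325,457). I check the lever angle, then release.

```bash
cat > ball.py <<'E'
from h import *
c=r.camera("scene");P=pts(c)
T=c["world_from_camera"]
m=(P[...,2]>127)&(P[...,2]<139)&(P[...,0]>460)&(P[...,0]<545)&(P[...,1]>5)&(P[...,1]<47)&(c["z_map"]>0)&(c["img"].min(-1)>110)
v,u=np.nonzero(m);
for k in [(u.mean(),v.mean())]:
    d=T[:3,:3]@[(k[0]-c["cx"])/c["fx"],(k[1]-c["cy"])/c["fy"],1];b=T[:3,3]+d*(125-T[2,3])/d[2]
    a=np.arctan2(562-b[0],166-b[1]);print("ball",b.round(1),"px",np.round(k),len(u),"lever joint ~",round(0.516-a,3),"F",r.sense()["force"].round(1))
E
python3 ball.py
```

```text
ball [530.1  32.8 125. ] px [258. 222.] 88 lever joint ~ 0.281 F [-17.3   2.    8.3]
```

>>> step_arm(
  series=[
    [[0.3,-0.8,0],[0,0,0.09],0],
    [[0.6,-1.6,0],[0,0,0.18],0],
    [[1.0,-2.7,0],[0,0,0.29],0],
    [[1.4,-4,0],[0,0,0.29],0],
    [[1.8,-5.5,0],[0,0,0.29],0],
  ],
)

```text
time: 7.55
eef_pos: [472.2, 98.2, 111.4]
orientation: [2.712, 1.585, 0.001]
force: [0.2, 0.3, -0.2]
gripper_width: -0.1
finger_force: 0.0
```

>>> step_arm(
  series=[
    [[0,0,0],[0,0,0],0],
    [[0,0,0],[0,0,0],0],
    [[0,0,0],[0,0,0],0],
    [[0,0,0],[0,0,0],0],
    [[0,0,0],[0,0,0],0],
  ],
)

```text
time: 8.18
eef_pos: [472.8, 97.8, 111.2]
orientation: [-2.714, -1.582, 0.0]
force: [-0.9, 0.4, -0.2]
gripper_width: 0.1
finger_force: 0.0
```

```bash
python3 ball.py; python3 go.py 495.7 84.1 111 1.055;python3 go.py 519.4 68.5 111 1.346
```

```text
ball [489.7  42.6 125. ] px [238. 223.] 58 lever joint ~ -0.014 F [ 0.4 -0.5 -0.2]
t 8.22 p [472.7  97.9 111.2] w -0.1 F [ 0.4 -0.5 -0.2] j [ 0.2  -0.09 -0.23  1.43 -0.    2.29] shift cm [-0.07  2.68  0.02] turn [-0.     0.     0.001]
t 8.22 p [472.7  97.9 111.2] w -0.1 F [ 0.4 -0.5 -0.2] j [ 0.2  -0.09 -0.23  1.43 -0.    2.29] shift cm [-0.26  5.51  0.02] turn [-0.    0.   -0.29]
```

The lever swung about 0.295 rad and has sprung back fully. Now the second press.

>>> step_arm(
  series=[
    [[0,1.0,0],[0,0,0],0],
    [[-0.05,2.0,0],[0,0,0],0],
    [[-0.1,2.7,0],[0,0,0],0],
    [[-0.15,3.3,0],[0,0,-0.06],0],
    [[-0.2,3.9,0],[0,0,-0.13],0],
  ],
)

```text
time: 8.85
eef_pos: [505.2, 76.5, 111.2]
orientation: [-2.603, -1.757, 0.003]
force: [-6.2, 0.4, 3.6]
gripper_width: 0.5
finger_force: 2.6
```

```bash
python3 go.py 519.4 68.5 111 1.346
```

```text
t 8.85 p [505.2  76.5 111.2] w 0.5 F [-6.2  0.4  3.6] j [ 0.15 -0.02 -0.16  1.43  0.    2.1 ] shift cm [-0.21  1.62  0.01] turn [-0.002  0.001 -0.158]
```

>>> step_arm(
  series=[
    [[-0.05,0.4,0],[0,0,-0.04],0],
    [[-0.1,0.8,0],[0,0,-0.08],0],
    [[-0.15,1.2,0],[0,0,-0.12],0],
    [[-0.2,1.5,0],[0,0,-0.16],0],
    [[-0.2,1.6,0],[0,0,-0.16],0],
  ],
)

```text
time: 9.48
eef_pos: [519.0, 68.9, 111.1]
orientation: [-2.455, -1.957, 0.003]
force: [-6.8, 0.6, 4.2]
gripper_width: 0.0
finger_force: 3.6
```

>>> step_arm(
  series=[
    [[0,0.1,0],[0,0,0],0],
    [[0,0.15,0],[0,0,0],0],
    [[0,0.15,0],[0,0,0],0],
  ],
)

```text
time: 9.85
eef_pos: [519.2, 68.8, 111.1]
orientation: [-2.454, -1.956, 0.005]
force: [-13.0, 1.5, 5.8]
gripper_width: 0.1
finger_force: 6.6
```

>>> step_arm(
  series=[
    [[0,0.08,0],[0,0,0],0],
    [[0,0.08,0],[0,0,0],0],
    [[0,0.08,0],[0,0,0],0],
    [[0,0.08,0],[0,0,0],0],
    [[0,0.08,0],[0,0,0],0],
  ],
)

```text
time: 10.48
eef_pos: [519.4, 68.8, 111.1]
orientation: [-2.453, -1.956, 0.006]
force: [-16.9, 3.2, 8.3]
gripper_width: 0.2
finger_force: 8.4
```

>>> step_arm(
  series=[
    [[0,0,0],[0,0,0],0],
    [[0,0,0],[0,0,0],0],
    [[0,0,0],[0,0,0],0],
    [[0,0,0],[0,0,0],0],
    [[0,0,0],[0,0,0],0],
  ],
)

```text
time: 11.1
eef_pos: [519.4, 68.7, 111.1]
orientation: [-2.453, -1.956, 0.006]
force: [-16.8, 3.2, 7.8]
gripper_width: 0.1
finger_force: 8.4
```

```bash
python3 ball.py; python3 -c "
from h import *
print(r.job_done())"
```

```text
ball [530.   32.7 125. ] px [257. 222.] 91 lever joint ~ 0.28 F [-16.1   2.6   8.3]
the job is handed in; nothing more can be done
None
```

I pressed the long lever to its stop, held it there for over a second, let it spring fully back, then pressed it in again and handed the job in at about 11 s while holding it there at about 17 N; in the camera view at the first stop, its end was clear of the bar.

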